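# Roll the pipe length into the V-block

### The arm

A 6-joint arm with a two-finger parallel gripper is mounted at the origin on the work surface. World frame = base frame: x ahead of the robot, y to its left, z up, the work surface at z = 0. Lengths are in m, angles in rad, forces in N, time in s.
With the tool pointing down it reaches from about 0.25 to 0.775 m from the base axis. Payload 4 kg.
Tool frame: the origin (TCP) lies between the finger pads; the fingertips stand 25 mm ahead of it and the grasp point (between the pads) lies 6 mm ahead of it (robot.tip_reach is the z of the fingertips in the tool frame, in m); z points along the fingers, y is the line along which they close (so a half turn about z gives the same grasp; the last joint's range is limited). The gripper opens to 94 mm and grips with 3 to 60 N. Pads are 16 mm wide; open, the fingers measure 119 mm over their backs; the gripper's body (75 mm by 177 mm) begins 78 mm behind the grasp point.
Start: joints at [-1.279, 0.087, 1.371, -0, 1.684, -0.103], TCP at [0.212, -0.508, 0.231] pointing down, gripper open.
Joint ranges: [-3.1, 3.1], [-0.76, 2.03], [0.27, 2.55], [-1.08, 4.22], [0.17, 2.65], [-2.57, 2.57]. Speed limits (rad/s): [2.79, 2.79, 3.14, 3.14, 3.14, 3.14].

### API

Orientations are given as [roll, pitch, yaw] about the fixed x, y, z axes, in that order (R = Rz(yaw) Ry(pitch) Rx(roll)).
In Python, from bench import robot gives the robot as it stands. The module is installed in compiled form; this text tells all that it offers.
- The arm moves only by the shell command python3 -m handwheel 'ROWS'. ROWS is JSON, a list of rows, each a list of 3 entries, a list of its own where there are three numbers: the turn, a rotation vector about the world's x, y, z in units of 90 degrees (1.0 is 90 degrees), then the shift along the world's x, y, z in units of 0.05 m (1.0 is 0.05 m), then the closure, from 0 (fully open) to 1 (shut). A call has 1 to 5 rows; each row shifts and turns the commanded pose from where the row before left it; what a row does not reach is not made up. A row lasts 1/10 s, in which the tool goes at most 50 mm and 8.59 degrees, less where a joint would pass 70% of its speed; a pose out of reach is approached as far as the arm can. A call with a number of a shift or a turn outside -1 to 1 is refused whole. A call with a gripper value outside its range is refused whole. The fingers move at their own pace and stop on an object; the grip force is fixed at half the most. Time passes only in rows, so rows that do not move let the fingers close. It gives the time, the measured TCP pose, the force, the opening and the grip force at its end, in the units of the state.
- robot.get_obs(): the state, without advancing time (a new reading comes with each control period).
- robot.snapshot(name): name is "scene" or "top" or "wrist"; returns (picture, depth): 420x560x3 uint8, red, green, blue; 420x560 float32, m along the optical axis (not along the pixel's ray), 0 where there is no reading.
- robot.calibration(name): a dict with "mtx" (3x3 intrinsics, pixels), "extrinsics" (4x4, takes a point from camera to world coordinates); the wrist camera has in their place "hand_eye" (4x4, takes a point from camera to tool coordinates, whose origin is the TCP and whose axes are the flange's). Camera axes: x right, y down, z forward; pixel columns grow to the right and rows downward; lengths in m; the calibration is good to about 2 mm. A picture is of the moment at which its call begins: read the wrist's pose just before it. calibration takes no time and is no camera call.
- robot.close_job(): hands the job in; it is judged then, once.
Trained networks look in the newest picture that a camera, given by its name, has taken for a name from the list of things; names that differ only in an ending like _2 or _b are one class to them, and where a whole thing is asked for, a point or a joint stands for the part that bears it (a point fixed in the world has none). Each returns a list of dicts, best first, with "p" (0 to 1); they miss things now and then, are a little off and sometimes report something else, mostly with a low value. They report only what shows in the picture. A call takes as long as a camera call. They do not tell look-alikes from the thing itself.
- robot.boxes_of(query, camera): "bbox" ([left, top, right, bottom] in pixels, round what is visible of it).
The state is a dict: "time": time; "joint_positions": joint angles; "qvel": joint speeds; "joint_torque": joint torques, N m; "tool_pos": TCP position; "ee_rot": TCP orientation; "wrist_force": force on the tool from outside, world axes, zero at the start; "wrist_torque": the same for the moment, N m; "width": finger opening in m; "finger_force": force on a finger pad.
Only numpy, scipy, OpenCV 4.12 (cv2) and the standard library are available. Lean on these libraries where they do the work, as an engineer would, in place of code of your own. Each camera call takes 0.05 s, during which the arm holds its last target. There are 200 camera calls.

### The job

Roll the thick length of brown pipe along the bench into the groove of the V-block by pushing gently against its side with the fingertips, and nudge it endways if need be, so that it lies settled in the groove, centred lengthways with about the same length sticking out at either end. Never pinch, lift or tip it up, leave everything else on the bench where it is, and finish with the hand clear.

Things in the scene. Friction and masses are not known exactly. Their poses are not given: they have to be found in the camera images.
- pipe: The thick brown rigid PVC pipe: 40 mm diameter, 150 mm long, 0.1 to 0.2 kg, loose on the bench, smooth, rolls freely. Origin on its axis at mid-length (20 mm up at the start); x runs along the pipe, y and z turn as it rolls. It starts 0.19 to 0.25 m left or right of the V-block, up to 30 mm out of line lengthways and 0.2 rad askew.
- cradle: Low aluminium V-block fixed to the bench, 90 mm long (x, along the groove) by 124 mm (y, across). Origin on the bench under its middle; z up. Same from both sides: a ramp rises from the bench at y = +-62 mm to a lip 11 mm high at y = +-17.5 mm; between the lips a V groove, sides at 30 degrees, falls to 1 mm above the bench at y = 0.
- seat (a point): Where the middle of the thick pipe's axis lies once settled and centred in the groove: 24 mm above the bench over the V-block's middle, pipe along the groove, each end sticking out 30 mm. Crossing a lip, the pipe's axis is 31 mm up; past the lip it drops in by itself; pushed much farther it climbs out on the other side. More than 40 mm out of line lengthways it drops askew.
- thin_pipe: Bystander: thin brown pipe, 20 mm diameter, 110 mm long, lying on the far side. Origin on its axis at mid-length.
- elbow: Bystander: brown pipe elbow about 70 mm wide, 41 mm high, on the robot's side. Origin under the meeting point of its two legs.
- dish: Bystander: flat glass dish with lid, 92 mm diameter, 16 mm high, on the robot's side. Origin: centre of underside.
- cup_a: Bystander: white lidded specimen cup, 56 mm diameter, 55 mm high, on a yellow-green mat 6 mm thick. Origin: centre of underside.
- cup_b: Bystander: a second cup like it on the same mat. Origin: centre of underside.
- wash_bottle: Bystander: white bottle, 60 mm diameter, 150 mm high, on the far right. Origin: centre of underside.
- brush: Bystander: small hand brush lying on the right. Origin: middle of underside.
Not all that is in view belongs to the job. What is shaped like the pipe but purple or turquoise is not meant.

How it is judged:
On the way:
1. the thick pipe has rolled at least about a quarter turn while on the bench (angle between pipe's own z axis and vertical above 1.2 rad and height (world z) of pipe below 0.024 m), for 0.04 s.
At the end, for the whole second after the job is handed in: The thick pipe rests in the groove of the V-block: its axis within 6 mm of the groove's middle plane, 20 to 28 mm above the bench and within 0.08 rad of the groove's direction, its middle within 15 mm of the V-block's middle lengthways, at rest; every bystander within 25 mm of where it began (y of pipe in the frame of cradle between -0.006 and 0.006 m and x of pipe in the frame of cradle between -0.015 and 0.015 m and z of pipe in the frame of cradle between 0.02 and 0.028 m and angle between the x axis of pipe and the x axis of cradle, either way round below 0.08 rad and linear speed of pipe below 0.02 m/s and angular speed of pipe below 0.4 rad/s and distance of each of thin_pipe, elbow, dish, cup_a, cup_b, wash_bottle, brush from where it was at the start of the episode below 0.025 m); the robot touches nothing.
It fails at once if the thick pipe is lifted (axis more than 45 mm above the bench) (height (world z) of pipe above 0.045 m).
It fails at once if the thick pipe is tipped up (more than about 17 degrees out of level) (angle between pipe's own x axis and vertical below 1.27 rad or angle between pipe's own x axis and vertical above 1.87 rad).
It fails at once if the thick pipe is pinched or pressed with more than 20 N (contact force between the fingers and pipe above 20 N).
It fails at once if a bystander is knocked away or over (distance of any of thin_pipe, elbow, dish, cup_a, cup_b, wash_bottle, brush from where it was at the start of the episode above 0.025 m or angle between any of wash_bottle, cup_a, cup_b's own z axis and vertical above 0.5 rad).
It also fails if it takes over 69 s, if anything falls off the work surface, if the arm or the gripper's body presses on something with over 40 N, if the wrist force passes 120 N, or if a joint passes its speed limit or range.

## Working session

There is one attempt and no reset: what is moved stays moved. The work goes in short steps, Python scripts to look and compute and a shell command to move; the robot and the scene stay as the last step left them, time stands still between calls to the robot, and variables do not carry over. Pictures are saved under pics/ and viewed, at most 10 in all, crops included, and the job is handed in when it is done.

```bash
mkdir -p pics
cat > h.py <<'E'
import numpy as np, cv2
from bench import robot
def snap(n,f=None):
    im,d=robot.snapshot(n)
    if f: cv2.imwrite('pics/'+f,im[:,:,::-1])
    return im,d
def world(n,d):
    c=robot.calibration(n);K=c['mtx'];T=np.array(c['extrinsics'])
    v,u=np.mgrid[:d.shape[0],:d.shape[1]]
    P=np.stack([(u-K[0][2])/K[0][0]*d,(v-K[1][2])/K[1][1]*d,d],-1)
    W=P@T[:3,:3].T+T[:3,3]; W[d==0]=np.nan
    return W
E
python3 - <<'E'
from h import *
o=robot.get_obs();print(o['time'],o['tool_pos'],o['ee_rot'])
im,d=snap('top','top.png');W=world('top',d)
for q in ['pipe','cradle','thin_pipe','elbow','dish','cup_a','wash_bottle','brush']:
    for b in robot.boxes_of(q,'top')[:3]:
        x=[int(v) for v in b['bbox']];u,v=(x[0]+x[2])//2,(x[1]+x[3])//2
        print(q,round(b['p'],2),x,W[v,u].round(3))
print(robot.calibration('top')['mtx'])
E
```

```text
0.0 [ 0.21139134 -0.50721793  0.22930002] [-3.13938591e+00 -2.36102921e-04  3.94825996e-01]
pipe 0.95 [129, 202, 176, 252] [0.545 0.288 0.039]
pipe 0.79 [206, 280, 267, 300] [0.39  0.068 0.039]
pipe 0.66 [222, 188, 243, 245] [0.578 0.084 0.036]
cradle 0.72 [280, 210, 332, 251] [ 0.548 -0.11   0.005]
thin_pipe 0.58 [236, 128, 279, 139] [0.806 0.026 0.018]
thin_pipe 0.24 [419, 215, 446, 289] [ 0.495 -0.437  0.02 ]
elbow 0.6 [151, 292, 187, 318] [0.35  0.236 0.035]
dish 0.73 [351, 291, 387, 328] [ 0.347 -0.272  0.016]
cup_a 0.87 [151, 145, 177, 172] [0.722 0.261 0.06 ]
cup_a 0.6 [108, 154, 134, 176] [0.7   0.369 0.063]
cup_a 0.6 [280, 211, 332, 251] [ 0.545 -0.11   0.   ]
wash_bottle 0.59 [384, 156, 419, 186] [ 0.688 -0.332  0.109]
brush 0.81 [421, 218, 441, 292] [ 0.487 -0.435  0.018]
brush 0.22 [279, 207, 331, 250] [ 0.553 -0.107  0.004]
[[399.84326032   0.         277.03773314]
 [  0.         399.84326032 212.62796601]
 [  0.           0.           1.        ]]
```

View pics/top.png

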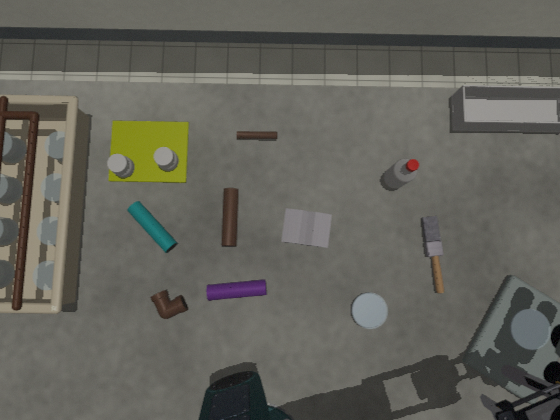

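The brown pipe is at px (230,217) and the V-block at (307,228). Possible mix-ups are the turquoise pipe (152,227), the purple pipe (237,289) and the thin brown pipe (257,135). I choose the thick brown one at (230,217).

Run:
```python
from h import *
im,d=snap('top');W=world('top',d)
cv2.imwrite('pics/crop.png',cv2.resize(im[170:320,190:350,::-1],None,fx=4,fy=4,interpolation=cv2.INTER_CUBIC))
def fit(name,m):
    P=W[m];r=cv2.minAreaRect(np.ascontiguousarray(P[:,:2],np.float32));
    print(name,m.sum(),[np.round(v,4) for v in r],'bp',cv2.boxPoints(r).round(3).tolist(),'z',np.nanpercentile(P[:,2],[5,50,95]).round(4))
X,Y,Z=W[...,0],W[...,1],W[...,2]
roi=np.zeros(d.shape,bool);roi[180:255,215:248]=1
fit('pipe h',roi&(Z>0.02));
roi2=np.zeros(d.shape,bool);roi2[270:310,195:275]=1
fit('purple',roi2&(Z>0.02))
g=im.mean(2); roi[:]=0;roi[200:258,274:340]=1
m=(roi&(g>np.median(g[200:258,274:340][:5])+25)).astype(np.uint8)
m=cv2.morphologyEx(m,cv2.MORPH_OPEN,np.ones((3,3)))>0
fit('cradle',m)
print('bench z',np.nanmedian(Z[255:270,280:340]))
for v in (215,228,240): print([(round(Y[v,u],3),round(Z[v,u],4)) for u in range(280,334,3)])
```

```text
pipe h 873 [array([0.5773, 0.0909]), array([0.0396, 0.1495]), np.float64(89.7938)] bp [[0.5019999742507935, 0.07100000232458115], [0.6520000100135803, 0.07100000232458115], [0.6520000100135803, 0.10999999940395355], [0.503000020980835, 0.11100000143051147]] z [0.0259 0.0369 0.0415]
purple 932 [array([0.3906, 0.0674]), array([0.0399, 0.1506]), np.float64(6.3896)] bp [[0.3619999885559082, 0.14000000059604645], [0.3790000081062317, -0.009999999776482582], [0.4189999997615814, -0.004999999888241291], [0.4020000100135803, 0.14399999380111694]] z [0.0267 0.0367 0.0416]
cradle 9 [array([ 0.5643, -0.1518]), array([0.0053, 0.0058]), np.float64(2.1504)] bp [[0.5619999766349792, -0.14900000393390656], [0.5619999766349792, -0.1550000011920929], [0.5669999718666077, -0.1550000011920929], [0.5669999718666077, -0.14900000393390656]] z [0.0034 0.006  0.0083]
bench z 0.00022387505958421094
[(np.float64(-0.04), np.float64(-0.0032)), (np.float64(-0.048), np.float64(-0.0007)), (np.float64(-0.056), np.float64(0.0018)), (np.float64(-0.064), np.float64(0.0012)), (np.float64(-0.072), np.float64(0.0047)), (n
[... 1350 characters left out ...]
(-0.049), np.float64(-0.0014)), (np.float64(-0.057), np.float64(0.0023)), (np.float64(-0.065), np.float64(0.0048)), (np.float64(-0.073), np.float64(0.0059)), (np.float64(-0.081), np.float64(0.0085)), (np.float64(-0.088), np.float64(0.0088)), (np.float64(-0.097), np.float64(0.0056)), (np.float64(-0.105), np.float64(0.0021)), (np.float64(-0.113), np.float64(0.003)), (np.float64(-0.12), np.float64(0.007)), (np.float64(-0.127), np.float64(0.0145)), (np.float64(-0.136), np.float64(0.0081)), (np.float64(-0.144), np.float64(0.0086)), (np.float64(-0.152), np.float64(0.0046)), (np.float64(-0.16), np.float64(0.0041)), (np.float64(-0.169), np.float64(-0.0003)), (np.float64(-0.176), np.float64(0.0034))]
```

View pics/crop.png

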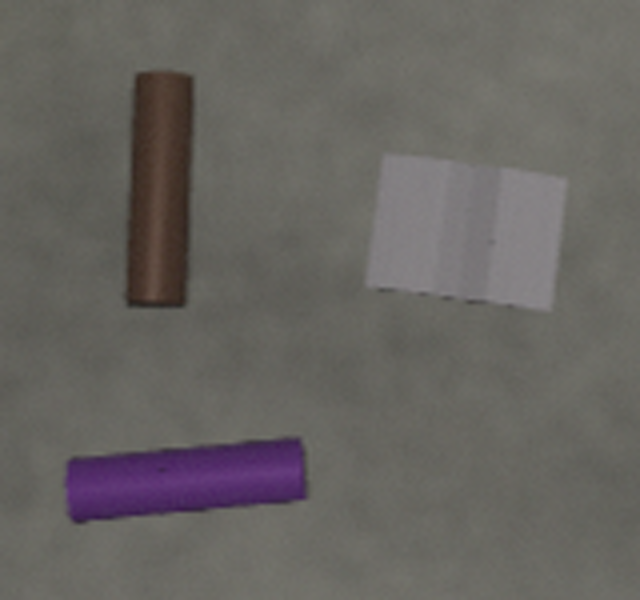

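The crop confirms a brown pipe and a V-block whose corners are at crop px (384,154), (568,178), (552,311) and (366,288). The groove's yaw is about -0.13. I'll move to a hover on the pipe's far side, with the finger line along the pipe.

```bash
R='x'
python3 -m handwheel '[[[0,0,0.036],[0.37,0.65,0],0],[[0,0,0.036],[0.37,0.65,0],0],[[0,0,0.036],[0.37,0.65,0],0],[[0,0,0.036],[0.37,0.65,0],0],[[0,0,0.036],[0.37,0.65,0],0]]' | tail -3
python3 -m handwheel '[[[0,0,0.036],[0.37,0.65,0],0],[[0,0,0.036],[0.37,0.65,0],0],[[0,0,0.036],[0.37,0.65,0],0],[[0,0,0.036],[0.37,0.65,0],0],[[0,0,0.036],[0.37,0.65,0],0]]' >/dev/null
python3 -m handwheel '[[[0,0,0.036],[0.37,0.65,0],0],[[0,0,0.036],[0.37,0.65,0],0],[[0,0,0.036],[0.37,0.65,0],0],[[0,0,0.036],[0.37,0.65,0],0],[[0,0,0.036],[0.37,0.65,0],0]]' >/dev/null
python3 -m handwheel '[[[0,0,0.036],[0.37,0.65,0],0],[[0,0,0.036],[0.37,0.65,0],0],[[0,0,0.036],[0.37,0.65,0],0],[[0,0,0.036],[0.37,0.65,0],0],[[0,0,0.036],[0.37,0.65,0],0]]'
python3 - <<'E'
from h import *
from scipy.spatial.transform import Rotation as Ro
o=robot.get_obs();print(o['time'],o['tool_pos'],o['ee_rot'])
# cradle from corners in top crop
c=robot.calibration('top');K=np.array(c['mtx']);T=np.array(c['extrinsics'])
def onplane(u,v,z):
    r=T[:3,:3]@np.linalg.solve(K,[u,v,1]);return (T[:3,3]+r*(z-T[2,3])/r[2])[:2]
q=np.array([onplane(190+a/4-.4,170+b/4-.4,0) for a,b in [(384,154),(568,178),(552,311),(366,288)]])
C=q.mean(0);ex=(q[0]+q[1]-q[2]-q[3])/2;ey=(q[0]+q[3]-q[1]-q[2])/2
print('cradle',C,'yaw',np.arctan2(ex[1],ex[0]),np.arctan2(-ey[0],ey[1]),np.linalg.norm(ex),np.linalg.norm(ey))
a=onplane(190+164/4,170+72/4,.02);b=onplane(190+157/4,170+305/4,.03)
print('pipe ends',a,b)
im,d=snap('wrist','w1.png')
c=robot.calibration('wrist');H=np.array(c['hand_eye']);B=np.eye(4);B[:3,:3]=Ro.from_euler('xyz',o['ee_rot']).as_matrix();B[:3,3]=o['tool_pos']
print((B@H).round(3).tolist())
T=B@H;K=np.array(c['mtx']);v,u=np.mgrid[:420,:560]
P=np.stack([(u-K[0,2])/K[0,0]*d,(v-K[1,2])/K[1,1]*d,d],-1)@T[:3,:3].T+T[:3,3]
hsv=cv2.cvtColor(im,cv2.COLOR_RGB2HSV)
m=(P[...,2]>.02)&(P[...,2]<.06)&(d>0)&(abs(P[...,1]-.09)<.035)&(abs(P[...,0]-.577)<.1)
r=cv2.minAreaRect(P[m][:,:2].astype(np.float32));print(m.sum(),r,P[m][:,2].max())
E
```

```text
wrist_force: [1.1, 1.0, 0.4]
width: 0.0942
finger_force: 0.0
time: 2.5
tool_pos: [0.5821, 0.1438, 0.2305]
ee_rot: [3.141, 0.0, 1.528]
wrist_force: [1.4, -0.1, -0.2]
width: 0.094
finger_force: 0.0
2.5 [0.58213588 0.14376108 0.23054636] [3.14125941e+00 1.39299731e-04 1.52829128e+00]
cradle [ 0.55419875 -0.11108441] yaw -0.11665311416097586 -0.10803018378461667 0.09008984665119096 0.12423782493031837
pipe ends [0.65409784 0.09123318] [0.49997297 0.08963302]
[[0.999, -0.04, -0.011, 0.586], [-0.042, -0.969, -0.243, 0.214], [-0.001, 0.244, -0.97, 0.383], [0.0, 0.0, 0.0, 1.0]]
3647 ((0.5774937868118286, 0.09230916947126389), (0.03897076100111008, 0.1499939113855362), 89.85313415527344) 0.040360344543477866
```

View pics/w1.png

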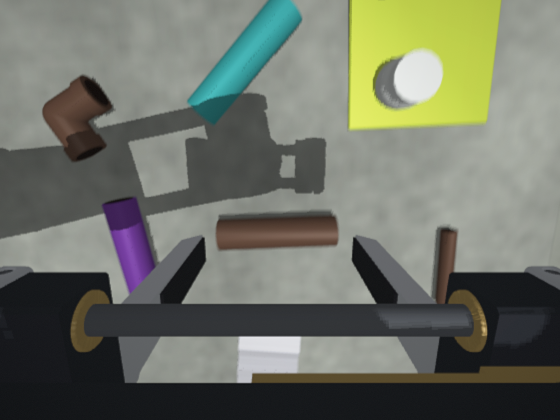

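The view shows the fingers straddling behind the brown pipe at (277,232), with the turquoise pipe clear. The pipe is at (0.577, 0.0915) with yaw ~0, and the cradle is at (0.554, -0.111) with yaw -0.11. The hand is already on the roll line, so I'll turn it to the groove direction and descend.

```bash
python3 -m handwheel '[[[0,0,-0.022],[0,0,-0.5],0],[[0,0,-0.022],[0,0,-0.5],0],[[0,0,0],[0,0,-0.5],0],[[0,0,0],[0,0,-0.5],0],[[0,0,0],[0,0,-0.5],0]]' >/dev/null
python3 -m handwheel '[[[0,0,0],[0,0,-0.5],0],[[0,0,0],[0,0,-0.5],0],[[0,0,0],[0,0,-0.33],0],[[0,0,0],[0,0,0],0]]'
```

```text
time: 3.45
tool_pos: [0.5791, 0.1418, 0.0356]
ee_rot: [-3.135, 0.002, 1.456]
wrist_force: [0.5, -0.2, -0.9]
width: 0.0936
finger_force: 0.0
```

```bash
python3 -m handwheel '[[[0,0,0],[0.02,-0.06,0.08],0],[[0,0,0],[0,-0.06,0],0],[[0,0,0],[0,-0.06,0],0],[[0,0,0],[0,-0.06,0],0],[[0,0,0],[-0.01,-0.06,0],0]]'|grep -E 'pos|force'
python3 -m handwheel '[[[0,0,0],[-0.01,-0.08,0],0],[[0,0,0],[-0.01,-0.08,0],0],[[0,0,0],[-0.01,-0.08,0],0],[[0,0,0],[-0.01,-0.08,0],0],[[0,0,0],[-0.01,-0.08,0],0]]'|grep -E 'pos|force'
python3 -m handwheel '[[[0,0,0],[-0.01,-0.08,0],0],[[0,0,0],[-0.01,-0.08,0],0],[[0,0,0],[-0.01,-0.08,0],0],[[0,0,0],[-0.01,-0.08,0],0],[[0,0,0],[-0.01,-0.08,0],0]]'|grep -E 'pos|force'
cat > look.py <<'E'
from h import *
import sys
from scipy.spatial.transform import Rotation as Ro
C=np.array([.554,-.111]);yw=-.112;ex=np.array([np.cos(yw),np.sin(yw)]);ey=np.array([-ex[1],ex[0]])
o=robot.get_obs();t=o['tool_pos'];print('t',o['time'],'tcp',t.round(4),'rot',o['ee_rot'].round(3),'hand in cradle',((t[:2]-C)@ex).round(4),((t[:2]-C)@ey).round(4))
im,d=snap('top',sys.argv[1] if len(sys.argv)>1 else None);W=world('top',d)
hsv=cv2.cvtColor(im,cv2.COLOR_RGB2HSV).astype(int)
m=((hsv[...,0]<15)|(hsv[...,0]>172))&(hsv[...,1]>60)&(hsv[...,2]>35)
m&=(abs(W[...,0]-.56)<.13)&(abs(W[...,1]+.01)<.17)&(W[...,2]>.012)&(W[...,2]<.07)
n,l,st,_=cv2.connectedComponentsWithStats(m.astype(np.uint8));k=1+st[1:,4].argmax()
P=W[l==k];r=cv2.minAreaRect(P[:,:2].astype(np.float32));b=cv2.boxPoints(r)
e=b-np.roll(b,1,0);e=e[np.linalg.norm(e,axis=1).argmax()];c=np.array(r[0])-C
print('pix',st[k],'centre',np.round(r[0],4),'size',np.round(r[1],3),'in cradle x,y',(c@ex).round(4),(c@ey).round(4),'rel yaw',round((np.arctan2(e[1],e[0])-yw+np.pi/2)%np.pi-np.pi/2,3),'ztop',np.percentile(P[:,2],95).round(3))
E
python3 look.py t2.png
```

```text
tool_pos: [0.5824, 0.127, 0.0437]
wrist_force: [-0.3, 0.3, -0.8]
finger_force: 0.0
tool_pos: [0.5794, 0.1069, 0.0429]
wrist_force: [-0.4, -0.1, 0.1]
finger_force: 0.0
tool_pos: [0.577, 0.087, 0.043]
wrist_force: [0.1, -0.4, -0.2]
finger_force: 0.0
t 4.95 tcp [0.577 0.087 0.043] rot [ 3.141 -0.     1.457] hand in cradle 0.0007 0.1993
pix [245 189   8  58 375] centre [0.5756 0.0424] size [0.017 0.148] in cradle x,y 0.0043 0.1549 rel yaw 0.101 ztop 0.041
```

View pics/t2.png

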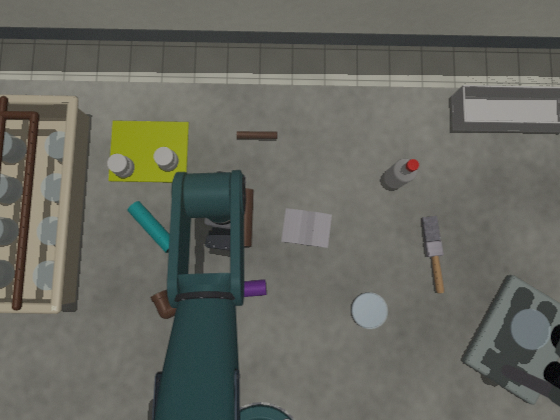

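The arm hides part of the pipe; the visible strip at (245-252, 189-247) shows it rolling ahead of the fingers and still about 0.1 rad askew. The ramp should square it against both fingers, so I'll continue.

```bash
python3 -m handwheel '[[[0,0,0],[-0.01,-0.08,0],0],[[0,0,0],[-0.01,-0.08,0],0],[[0,0,0],[-0.01,-0.08,0],0],[[0,0,0],[-0.01,-0.08,0],0],[[0,0,0],[-0.01,-0.08,0],0]]'|grep -E 'pos|force'
python3 -m handwheel '[[[0,0,0],[-0.01,-0.08,0],0],[[0,0,0],[-0.01,-0.08,0],0],[[0,0,0],[-0.01,-0.08,0],0],[[0,0,0],[-0.01,-0.08,0],0],[[0,0,0],[-0.01,-0.08,0],0]]'|grep -E 'pos|force'
python3 -m handwheel '[[[0,0,0],[-0.01,-0.08,0],0],[[0,0,0],[-0.01,-0.08,0],0],[[0,0,0],[-0.01,-0.08,0],0],[[0,0,0],[-0.01,-0.08,0],0],[[0,0,0],[-0.01,-0.08,0],0]]'|grep -E 'pos|force'
python3 -m handwheel '[[[0,0,0],[-0.01,-0.08,0],0],[[0,0,0],[-0.01,-0.08,0],0],[[0,0,0],[-0.01,-0.08,0],0],[[0,0,0],[-0.01,-0.08,0],0],[[0,0,0],[-0.01,-0.08,0],0]]'|grep -E 'pos|force'
python3 look.py
python3 -m handwheel '[[[0,0,0],[-0.005,-0.05,0],0],[[0,0,0],[-0.005,-0.05,0],0],[[0,0,0],[-0.005,-0.05,0],0],[[0,0,0],[-0.005,-0.05,0],0],[[0,0,0],[-0.005,-0.05,0],0]]'|grep -E 'pos|force'
python3 -m handwheel '[[[0,0,0],[-0.005,-0.05,0],0],[[0,0,0],[-0.005,-0.05,0],0],[[0,0,0],[-0.005,-0.05,0],0],[[0,0,0],[-0.005,-0.05,0],0],[[0,0,0],[-0.005,-0.05,0],0]]'|grep -E 'pos|force'
python3 look.py t3.png
```

```text
tool_pos: [0.5745, 0.0669, 0.043]
wrist_force: [-0.3, 0.3, 0.0]
finger_force: 0.0
tool_pos: [0.572, 0.0469, 0.043]
wrist_force: [-0.3, 1.2, -0.1]
finger_force: 0.0
tool_pos: [0.5695, 0.027, 0.043]
wrist_force: [0.3, -0.9, 0.6]
finger_force: 0.0
tool_pos: [0.567, 0.007, 0.043]
wrist_force: [0.5, 0.5, 0.8]
finger_force: 0.0
t 7.0 tcp [0.567 0.007 0.043] rot [ 3.142 -0.     1.457] hand in cradle -0.0003 0.1187
pix [271 226   4  22  36] centre [ 0.5274 -0.0206] size [0.007 0.054] in cradle x,y -0.0365 0.0869 rel yaw 0.031 ztop 0.043
tool_pos: [0.5658, -0.0054, 0.043]
wrist_force: [-0.0, 0.6, -0.5]
finger_force: 0.0
tool_pos: [0.5646, -0.0179, 0.043]
wrist_force: [0.5, 0.3, 0.6]
finger_force: 0.2
t 8.05 tcp [ 0.5646 -0.0179  0.043 ] rot [ 3.141 -0.     1.457] hand in cradle 0.0001 0.0937
pix [281 228   7  20  77] centre [ 0.5251 -0.0504] size [0.015 0.049] in cradle x,y -0.0355 0.057 rel yaw 0.008 ztop 0.043
```

View pics/t3.png

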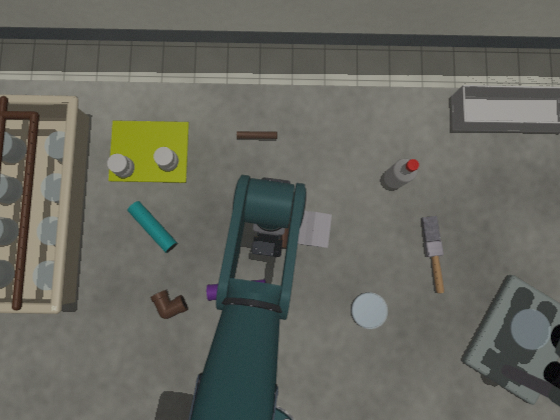

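The arm covers the pipe in the top view, with only a sliver visible near (285,238). I'll try the scene camera.

Run:
```python
from h import *
im,d=snap('scene')
b=robot.boxes_of('cradle','scene');print(b[:2]);
b=robot.boxes_of('pipe','scene');print(b[:4])
w,_=snap('wrist')
cv2.imwrite('pics/sw.png',cv2.resize(np.hstack([im,w]),(800,300),interpolation=cv2.INTER_AREA)[:,:,::-1])
```

```text
[{'bbox': [213.3, 208.6, 258.8, 234.9], 'p': 0.72}]
[{'bbox': [286.9, 154.2, 316.6, 176.5], 'p': 0.91}, {'bbox': [254.1, 194.8, 273.4, 249.2], 'p': 0.88}, {'bbox': [357.4, 181.3, 408.4, 213.6], 'p': 0.84}]
```

View pics/sw.png

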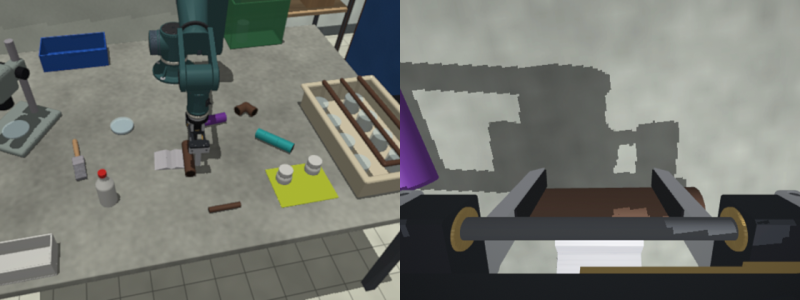

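The scene view (left) shows the pipe at about (190,157), at the V-block edge and square to the fingers. In the wrist view its +x end sticks out more. I'll measure with scene depth.

```bash
sed -e "s/snap('top'/snap('scene'/;s/world('top'/world('scene'/" look.py > looks.py
sed -i "s/^print('pix'/q=(P[:,:2]-C);print('xrange',np.percentile(q@ex,[1,99]).round(4),'yrange',np.percentile(q@ey,[1,99]).round(4))\nprint('pix'/" looks.py
python3 looks.py
```

```text
t 8.3 tcp [ 0.5644 -0.0177  0.0429] rot [-3.141  0.     1.457] hand in cradle -0.0001 0.0938
xrange [-0.057   0.0896] yrange [0.0456 0.0806]
pix [255 196  19  49 511] centre [ 0.5763 -0.0499] size [0.036 0.153] in cradle x,y 0.0154 0.0632 rel yaw 0.008 ztop 0.043
```

The pipe is now square (0.008 rad), about 15 mm off lengthways, and touching the ramp. I'll push up slowly.

```bash
python3 -m handwheel '[[[0,0,0],[-0.005,-0.05,0],0],[[0,0,0],[-0.005,-0.05,0],0],[[0,0,0],[-0.005,-0.05,0],0],[[0,0,0],[-0.005,-0.05,0],0],[[0,0,0],[-0.006,-0.05,0],0]]'|grep -E 'pos|force'
python3 -m handwheel '[[[0,0,0],[-0.005,-0.05,0],0],[[0,0,0],[-0.005,-0.05,0],0],[[0,0,0],[-0.005,-0.05,0],0],[[0,0,0],[-0.005,-0.05,0],0],[[0,0,0],[-0.006,-0.05,0],0]]'|grep -E 'pos|force'
python3 looks.py
python3 -m handwheel '[[[0,0,0],[-0.005,-0.04,0],0],[[0,0,0],[-0.005,-0.04,0],0],[[0,0,0],[-0.005,-0.04,0],0],[[0,0,0],[-0.005,-0.04,0],0],[[0,0,0],[-0.006,-0.04,0],0]]'|grep -E 'pos|force'
python3 looks.py
```

```text
tool_pos: [0.5633, -0.0304, 0.0431]
wrist_force: [-0.7, 1.2, 1.3]
finger_force: 0.8
tool_pos: [0.5619, -0.0429, 0.043]
wrist_force: [-0.2, 2.0, 0.6]
finger_force: 0.8
t 9.35 tcp [ 0.5619 -0.0429  0.043 ] rot [ 3.141 -0.     1.457] hand in cradle 0.0003 0.0685
xrange [-0.0571  0.09  ] yrange [0.0209 0.0554]
pix [246 195  18  49 480] centre [ 0.5738 -0.0744] size [0.036 0.152] in cradle x,y 0.0156 0.0385 rel yaw -0.001 ztop 0.049
tool_pos: [0.5606, -0.0528, 0.043]
wrist_force: [0.6, 1.7, 0.7]
finger_force: 0.8
t 9.9 tcp [ 0.5606 -0.0528  0.043 ] rot [3.141 0.    1.457] hand in cradle 0.0001 0.0585
xrange [-0.0583  0.089 ] yrange [0.0107 0.0453]
pix [242 195  18  49 468] centre [ 0.5722 -0.0848] size [0.035 0.151] in cradle x,y 0.0151 0.0281 rel yaw -0.001 ztop 0.051
```

```bash
python3 -m handwheel '[[[0,0,0],[-0.003,-0.03,0],0],[[0,0,0],[-0.003,-0.03,0],0],[[0,0,0],[-0.003,-0.03,0],0],[[0,0,0],[-0.003,-0.03,0],0],[[0,0,0],[-0.004,-0.03,0],0]]'|grep -E 'pos|force'
python3 -m handwheel '[[[0,0,0],[-0.002,-0.02,0],0],[[0,0,0],[-0.002,-0.02,0],0],[[0,0,0],[-0.002,-0.02,0],0],[[0,0,0],[-0.002,-0.02,0],0],[[0,0,0],[-0.004,-0.02,0],0]]'|grep -E 'pos|force'
python3 looks.py
```

```text
tool_pos: [0.5598, -0.0604, 0.043]
wrist_force: [0.2, 1.0, 0.1]
finger_force: 0.5
tool_pos: [0.5591, -0.0655, 0.0429]
wrist_force: [0.7, -0.8, 0.4]
finger_force: 0.0
t 10.95 tcp [ 0.5591 -0.0655  0.0429] rot [-3.141  0.     1.457] hand in cradle 0.0 0.0458
xrange [-0.0556  0.0892] yrange [-0.0023  0.0326]
pix [237 195  18  47 453] centre [ 0.5719 -0.0976] size [0.036 0.152] in cradle x,y 0.0162 0.0153 rel yaw 0.002 ztop 0.054
```

Right at the lip and starting to go; two more millimetres.

```bash
python3 -m handwheel '[[[0,0,0],[-0.002,-0.02,0],0],[[0,0,0],[-0.002,-0.02,0],0],[[0,0,0],[0,0,0],0],[[0,0,0],[0,0,0],0],[[0,0,0],[0,0,0],0]]'|grep -E 'pos|force'
python3 looks.py
```

```text
tool_pos: [0.559, -0.0672, 0.043]
wrist_force: [0.4, -0.1, 0.5]
finger_force: 0.0
t 11.5 tcp [ 0.559  -0.0672  0.043 ] rot [ 3.141 -0.     1.457] hand in cradle 0.0001 0.0441
xrange [-0.0569  0.0888] yrange [-0.0178  0.017 ]
pix [232 197  17  48 566] centre [ 0.5688 -0.1136] size [0.037 0.15 ] in cradle x,y 0.015 -0.0009 rel yaw 0.002 ztop 0.046
```

The pipe is in the groove, but about 15 mm off lengthways. I'll lift clear, close the fingers and go beyond the +x end to nudge it.

```bash
python3 -m handwheel '[[[0,0,0],[0,0,0.4],0],[[0,0,0],[0,0,0.4],0],[[0,0,0],[0,0,0.4],0],[[0,0,0],[0,0,0.4],0],[[0,0,0],[0,0,0.4],0]]'|grep -E 'pos|force'
python3 -m handwheel '[[[0,0,0],[0.45,-0.23,0],1],[[0,0,0],[0.45,-0.23,0],1],[[0,0,0],[0.45,-0.23,0],1],[[0,0,0],[0.45,-0.23,0],1],[[0,0,0],[0.45,-0.22,0],1]]'|grep -E 'pos|force'
python3 -m handwheel '[[[0,0,0],[0,0,0],1],[[0,0,0],[0,0,0],1],[[0,0,0],[0,0,0],1],[[0,0,0],[0,0,0],1],[[0,0,0],[0,0,0],1]]'|grep -E 'pos|force|width'
python3 looks.py
python3 - <<'E'
from h import *
from scipy.spatial.transform import Rotation as Ro
C=np.array([.554,-.111]);yw=-.112;ex=np.array([np.cos(yw),np.sin(yw)]);ey=np.array([-ex[1],ex[0]])
o=robot.get_obs();im,d=snap('wrist','w4.png')
c=robot.calibration('wrist');H=np.array(c['hand_eye']);B=np.eye(4);B[:3,:3]=Ro.from_euler('xyz',o['ee_rot']).as_matrix();B[:3,3]=o['tool_pos'];T=B@H;K=np.array(c['mtx']);v,u=np.mgrid[:420,:560]
P=np.stack([(u-K[0,2])/K[0,0]*d,(v-K[1,2])/K[1,1]*d,d],-1)@T[:3,:3].T+T[:3,3]
q=P[...,:2]-C;X=q@ex;Y=q@ey
m=(P[...,2]>.03)&(P[...,2]<.055)&(d>0)&(abs(Y)<.03)&(abs(X)<.11)
print(m.sum(),'x',np.percentile(X[m],[0,1,99,100]),'y',np.percentile(Y[m],[1,99]))
E
```

```text
tool_pos: [0.5589, -0.0671, 0.1438]
wrist_force: [-0.2, -0.2, -0.4]
finger_force: 0.0
tool_pos: [0.6723, -0.1246, 0.1428]
wrist_force: [0.2, 0.8, 0.3]
finger_force: 0.0
tool_pos: [0.6711, -0.1237, 0.1436]
wrist_force: [0.2, -0.1, 0.1]
width: 0.0176
finger_force: 0.0
t 13.05 tcp [ 0.6711 -0.1237  0.1436] rot [3.141 0.    1.457] hand in cradle 0.1178 0.0004
xrange [0.0413 0.0887] yrange [-0.0177  0.016 ]
pix [233 227  15  18 129] centre [ 0.6181 -0.119 ] size [0.034 0.051] in cradle x,y 0.0646 -0.0008 rel yaw -0.002 ztop 0.046
6420 x [-0.06109669 -0.05890222  0.08894862  0.08979949] y [-0.01693605  0.01771281]
```

View pics/w4.png

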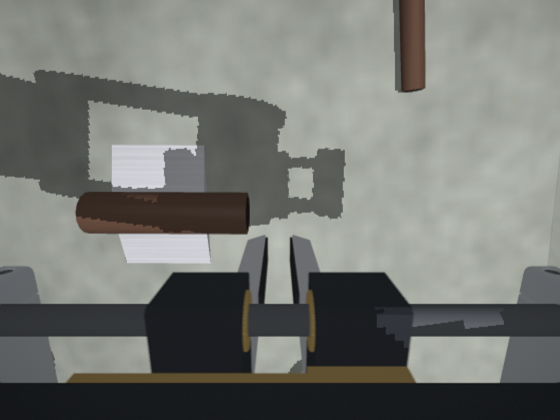

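The pipe lies in the groove spanning x -0.060 to +0.0895 in the block frame, so its middle is about +15 mm out. The fingers are just beyond its right end at (249,212). I'll lower and push about 14.5 mm.

```bash
python3 -m handwheel '[[[0,0,0],[0,0,-0.4],1],[[0,0,0],[0,0,-0.4],1],[[0,0,0],[0,0,-0.4],1],[[0,0,0],[0,0,-0.4],1],[[0,0,0],[0,0,-0.4],1]]'|grep -E 'pos|force|width'
python3 -m handwheel '[[[0,0,0],[-0.04,0.004,0],1],[[0,0,0],[-0.04,0.004,0],1],[[0,0,0],[-0.04,0.004,0],1],[[0,0,0],[-0.04,0.004,0],1],[[0,0,0],[-0.04,0.004,0],1]]'|grep -E 'pos|force|width'
python3 -m handwheel '[[[0,0,0],[-0.04,0.004,0],1],[[0,0,0],[-0.04,0.004,0],1],[[0,0,0],[-0.04,0.004,0],1],[[0,0,0],[-0.04,0.004,0],1],[[0,0,0],[-0.04,0.004,0],1]]'|grep -E 'pos|force|width'
python3 looks.py
```

```text
tool_pos: [0.6714, -0.1241, 0.0425]
wrist_force: [0.2, 0.1, 0.1]
width: 0.0005
finger_force: 0.0
tool_pos: [0.6621, -0.1234, 0.0445]
wrist_force: [0.0, -1.0, -0.3]
width: 0.0005
finger_force: 0.0
tool_pos: [0.6516, -0.1222, 0.0431]
wrist_force: [-0.1, -0.5, 0.2]
width: 0.0008
finger_force: 0.3
t 14.65 tcp [ 0.6516 -0.1222  0.0431] rot [3.141 0.    1.457] hand in cradle 0.0982 -0.0003Traceback (most recent call last):
  File "looks.py", line 10, in <module>
    n,l,st,_=cv2.connectedComponentsWithStats(m.astype(np.uint8));k=1+st[1:,4].argmax()
                                                                      ~~~~~~~~~~~~~~~^^
ValueError: attempt to get argmax of an empty sequence
```

```bash
python3 -m handwheel '[[[0,0,0],[-0.04,0.004,0],1],[[0,0,0],[-0.04,0.004,0],1],[[0,0,0],[-0.04,0.005,0],1],[[0,0,0],[-0.04,0.005,0],1],[[0,0,0],[-0.04,0.005,0],1]]'|grep -E 'pos|force|width'
python3 -m handwheel '[[[0,0,0],[0,0,0],1],[[0,0,0],[0.1,-0.01,0],1],[[0,0,0],[0.2,-0.02,0],1],[[0,0,0],[0.2,-0.02,0],1]]'|grep -E 'pos|force|width'
python3 -m handwheel '[[[0,0,0],[0,0,0.4],1],[[0,0,0],[0,0,0.5],1],[[0,0,0],[0,0,0.5],1],[[0,0,0],[0,0,0.5],1],[[0,0,0],[0,0,0.5],1]]'|grep -E 'pos|force|width'
python3 looks.py
python3 - <<'E'
from h import *
from scipy.spatial.transform import Rotation as Ro
C=np.array([.554,-.111]);yw=-.112;ex=np.array([np.cos(yw),np.sin(yw)]);ey=np.array([-ex[1],ex[0]])
o=robot.get_obs();im,d=snap('wrist','w5.png')
c=robot.calibration('wrist');H=np.array(c['hand_eye']);B=np.eye(4);B[:3,:3]=Ro.from_euler('xyz',o['ee_rot']).as_matrix();B[:3,3]=o['tool_pos'];T=B@H;K=np.array(c['mtx']);v,u=np.mgrid[:420,:560]
P=np.stack([(u-K[0,2])/K[0,0]*d,(v-K[1,2])/K[1,1]*d,d],-1)@T[:3,:3].T+T[:3,3]
q=P[...,:2]-C;X=q@ex;Y=q@ey
m=(P[...,2]>.03)&(P[...,2]<.055)&(d>0)&(abs(Y)<.03)&(abs(X)<.11)
print(m.sum(),'x',np.percentile(X[m],[0,1,99,100]),'y',np.percentile(Y[m],[1,99]),P[m][:,2].max())
E
```

```text
tool_pos: [0.6414, -0.1211, 0.0431]
wrist_force: [1.2, 0.7, 0.7]
width: 0.0002
finger_force: 0.3
tool_pos: [0.6675, -0.1237, 0.043]
wrist_force: [0.4, 0.1, 0.6]
width: 0.0
finger_force: 0.0
tool_pos: [0.6674, -0.1236, 0.1639]
wrist_force: [-0.8, -0.1, -0.1]
width: 0.0007
finger_force: 0.0
t 16.1 tcp [ 0.6674 -0.1236  0.1639] rot [3.141 0.    1.457] hand in cradle 0.1141 0.0001
xrange [0.0181 0.0769] yrange [-0.0172  0.0162]
pix [233 220  15  21 195] centre [ 0.6026 -0.1171] size [0.034 0.063] in cradle x,y 0.0489 -0.0007 rel yaw -0.011 ztop 0.047
5483 x [-0.07464355 -0.072168    0.07588413  0.07667162] y [-0.01824576  0.0178752 ] 0.04441450288938642
```

View pics/w5.png

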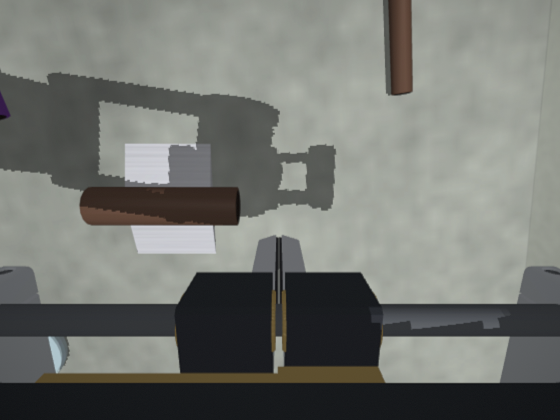

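The pipe spans x -0.0745 to +0.0765, so it is centred within about 1 mm, lying in the groove with its top at 44 mm. The hand is clear.

```bash
python3 -c "
from bench import robot
print(robot.close_job())"
```

```text
the job is handed in; nothing more can be done
None
```

The thick brown pipe was rolled into the V-block groove and nudged endways until centred to about 1 mm (camera estimate); the hand ended clear, and the job was handed in at about 16 s, with no verdict returned.

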